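# Fetch the cordless driver from its hook and stand it in the cone holder

## Task

Take the orange and black cordless screwdriver down from the hook of its bench stand and stand it nose-down in the empty cone holder, its tapered nose fully home so that it stands upright by itself. Lift it off over the hook's upturned tip without wrenching at the stand, lower it in rather than letting it drop, and leave the other tools and parts where they are.

Things in the scene. Friction and masses are not known exactly. Their poses are not given: they have to be found in the camera images.
- driver: In-line cordless screwdriver, 0.42 kg, hanging nose-down by its bail. Origin on its axis at the small end of the tapered nose, z up the axis. Along z, mm: bit 6 dia from -26 to 0; aluminium taper 16 dia at 0 to 40 dia at 36; orange ring 40 dia to 45; black rubber grip 35 dia to 144; orange cap 38 dia to 170; above it the wire bail. It hangs free and sways a little if pushed.
- driver_grip (a point): On the driver's axis in the middle of the black rubber grip (35 mm across), 90 mm above the driver's origin, near its centre of mass: the place to hold it. Hook and bit tray are above it and the post is behind it, so it is taken from the open side of the hook with the gripper tilted about 45 degrees.
- driver_bail (a point): Inside of the bail's top, on the axis, 222 mm above the driver's origin; rests on the hook seat. The bail is a loop of 5 mm wire in the driver's y-z plane, 26 mm wide between wire centres, with 52 mm clear from the orange cap up to this point; the hook's wire passes through it along the driver's x.
- tool_stand: Heavy fixed bench stand. Origin on the bench below the hook's seat; x points from the hook's open side to the post. Foot plate 150 x 120 x 12 mm (x -40 to 110), steel post 16 mm dia at x = 68 mm, black clamp block 34 mm wide at height 348 mm carrying the hook; above it a bit tray 140 x 100 mm (x -40 to 100), underside 430 mm high. The open side (-x) faces roughly towards the robot.
- hook_seat (a point): Top of the hook's 7 mm wire at the bottom of its valley, 325 mm above the bench; the bail rests here. The wire lies in the stand's x-z plane and rises on both sides of the seat: at +x to the clamp, at -x to the upturned tip.
- hook_tip (a point): Top of the hook's upturned tip, 20 mm towards the stand's -x from the seat and 24 mm higher. To come off, the driver is raised by more than 24 mm but less than 45 mm (there its orange cap meets the hook from below), then drawn away along the stand's -x.
- holder: The empty cone holder, fixed: dark steel foot disc 100 mm dia, 10 mm thick, with a grey round cup, 78 mm high in all, 57 mm across at the rim. Origin at the centre of the foot's underside, z up. Its conical socket narrows from 40 mm dia at the rim to 16 mm dia at height 42 mm and matches the driver's nose; below it a 16 mm bore, down to height 10 mm, takes the bit.
- socket (a point): On the holder's axis at the small end of the conical socket, 42 mm above the bench. The driver is home when its origin lies here and its z axis is upright.
- socket_mouth (a point): Centre of the socket's mouth at the rim, 78 mm above the bench; 40 mm wide.
- holder_taken: A second, equal cone holder, fixed, occupied by the torque screwdriver. Origin at the centre of the foot's underside.
- torque_driver: Hand torque screwdriver with a blue grip of 35 mm diameter, standing in the second holder with its top 178 mm above the bench; leave alone. Origin at the small end of its nose.
- spare_motor: Blower motor with black end rings and a green circuit board, 90 mm diameter, 75 mm high, loose on the left of the bench; leave alone. Origin at the centre of its underside.
- casing_ring: Black open casing ring, 140 mm diameter, 60 mm high, loose on the right of the bench; leave alone. Origin at the centre of its underside.
- screwdriver: Hand screwdriver with a red handle, 190 mm long, lying loose on the bench in front of the stands; leave alone. Origin under its middle.
- tape_measure: Yellow tape measure, 62 x 34 x 58 mm, loose on the right of the bench; leave alone. Origin at the centre of its underside.
- screw_tray: Black tray of screws, 110 x 170 x 28 mm, fixed on the bench in front of the stands. Origin at the centre of its underside.
Not all that is in view belongs to the job. What is shaped like the holder but red or white is not meant.

How it is judged:
By the outcome, as a careful person would: the job done as asked, in the order asked, and still so for the second after the job is handed in, with the robot touching nothing.
It also fails if it takes over 51 s, if anything falls off the work surface, if the arm or the gripper's body presses on something with over 40 N, if the wrist force passes 120 N, or if a joint passes its speed limit or range.

## Robot

A 6-joint arm with a two-finger parallel gripper is mounted at the origin on the work surface. World frame = base frame: x ahead of the robot, y to its left, z up, the work surface at z = 0. Lengths are in m, angles in rad, forces in N, time in s.
With the tool pointing down it reaches from about 0.275 to 0.725 m from the base axis. Payload 5.6 kg.
Tool frame: the origin (TCP) lies on the centre line of the jaws, within the pads' length; the fingertips stand 25 mm ahead of it and the grasp point (between the pads) lies 6 mm ahead of it (robot.finger_overhang is the distance from the TCP to the fingertips, in m); z points along the fingers, y is the line along which they close (so a half turn about z gives the same grasp; the last joint's range is limited). The gripper opens to 85 mm and grips with 20 to 120 N. Pads are 22 mm wide; open, the fingers measure 114 mm over their backs; the gripper's body (76 mm by 85 mm) begins 54 mm behind the grasp point. The pads swing forward as they close: fully open they stand 13 mm farther back than shut.
Start: joints at [1.476, 0.255, 0.108, 0, -1.424, -0.285], TCP at [0.204, 0.511, 0.256] pointing down, gripper open.
Joint ranges: [-2.95, 2.95], [-1.21, 1.97], [-1.09, 1.5], [-2.87, 1.71], [-2.94, -0.07], [-3.05, 3.05]. Speed limits (rad/s): [2.57, 2.57, 3.14, 3.14, 3.14, 3.14].

## Interface

Orientations are given as a rotation vector (axis times angle).
In Python, from cell import robot gives the robot as it stands.
- The arm moves only by the shell command python3 -m pendant 'ROWS' [FORCE]. ROWS is JSON, a list of rows, each a list of 7 numbers: the shift along the tool's x, y, z in mm, then the turn, a rotation vector about the tool's x, y, z in degrees, then the opening, from 0 (shut) to 1 (fully open). A call has 1 to 20 rows; each row is the pose to reach, as a shift and turn from the pose commanded when the call began, along the tool's axes at that moment; what a row does not reach only later rows make up. A row lasts 1/10 s, in which the tool goes at most 50 mm and 8.59 degrees, less where a joint would pass 70% of its speed; a pose out of reach is approached as far as the arm can. A call with a gripper value outside its range is refused whole. The fingers move at their own pace and stop on an object; FORCE is the grip in N (left out, the last holds). Time passes only in rows, so rows that repeat a pose let the fingers close. It gives the time, the measured TCP pose, the force, the opening and the grip force at its end, in the units of the state.
- robot.state(): the state, without advancing time (a new reading comes with each control period).
- robot.grab_frame(name): name is "scene" or "top" or "wrist"; returns the picture (384x512x3 uint8, red, green, blue); there is no depth.
- robot.camera_model(name): a dict with "fovy" (degrees; the focal length in pixels is half the picture's height over the tangent of half this angle, whatever the lens; pixels are square), "cx", "cy" (the principal point, pixels), "world_to_cam" (4x4, takes a point from world to camera coordinates); the wrist camera has in their place "hand_eye" (4x4, takes a point from camera to tool coordinates, whose origin is the TCP and whose axes are the flange's). Camera axes: x right, y down, z forward; pixel columns grow to the right and rows downward; lengths in m; the calibration is good to about 2 mm. A picture is of the moment at which its call begins: read the wrist's pose just before it. camera_model takes no time and is no camera call.
- robot.finish_job(): hands the job in; it is judged then, once.
Trained networks look in the newest picture that a camera, given by its name, has taken for a name from the list of things; names that differ only in an ending like _2 or _b are one class to them, and where a whole thing is asked for, a point or a joint stands for the part that bears it (a point fixed in the world has none). Each returns a list of dicts, best first, with "confidence" (0 to 1); they miss things now and then, are a little off and sometimes report something else, mostly with a low value. They report only what shows in the picture. A call takes as long as a camera call. They do not tell look-alikes from the thing itself.
- robot.search_frame(target, camera): "xy" ([column, row] as shares, 0 to 1, of the picture: columns of its width, rows of its height, amid what is visible of it).
- robot.cut_out(target, camera): "region" (384x512 bool, what is visible of it) and "xy" ([column, row] as shares, 0 to 1, of the picture: columns of its width, rows of its height, amid what is visible of it).
- robot.spot_point(target, camera): "xy" ([column, row] as shares, 0 to 1, of the picture: columns of its width, rows of its height: a listed point, or the origin of a listed thing).
The state is a dict: "t": time; "q": joint angles; "qd": joint speeds; "tau": joint torques, N m; "ee_pos": TCP position; "ee_rot": TCP orientation; "force": force on the tool from outside, world axes, zero at the start; "wrist_torque": the same for the moment, N m; "opening": finger opening in m; "gripper_force": force on a finger pad.
Only numpy, scipy, OpenCV 4.12 (cv2) and the standard library are available. Lean on these libraries where they do the work, as an engineer would, in place of code of your own. Each camera call takes 0.05 s, during which the arm holds its last target. There are 200 camera calls.

## Working session

There is one attempt and no reset: what is moved stays moved. The work goes in short steps, Python scripts to look and compute and a shell command to move; the robot and the scene stay as the last step left them, time stands still between calls to the robot, and variables do not carry over. Pictures are saved under pics/ and viewed, at most 10 in all, crops included, and the job is handed in when it is done.

```bash
mkdir -p pics; ls; cat > h.py <<'E'
import numpy as np, cv2, json
from scipy.spatial.transform import Rotation as R
from cell import robot
def K(m): 
    f=192/np.tan(np.radians(m["fovy"])/2); return f,m["cx"],m["cy"]
def tcp():
    s=robot.state(); T=np.eye(4); T[:3,:3]=R.from_rotvec(s["ee_rot"]).as_matrix(); T[:3,3]=s["ee_pos"]; return T
def w2c(name):
    m=robot.camera_model(name)
    if "world_to_cam" in m: return np.array(m["world_to_cam"])
    return np.linalg.inv(tcp()@np.array(m["hand_eye"]))
def ray(name,xy,W=None):
    f,cx,cy=K(robot.camera_model(name)); W=w2c(name) if W is None else W
    d=np.array([(xy[0]*512-cx)/f,(xy[1]*384-cy)/f,1]); C=np.linalg.inv(W)
    d=C[:3,:3]@d; return C[:3,3],d/np.linalg.norm(d)
def atz(name,xy,z,W=None):
    o,d=ray(name,xy,W); return o+d*(z-o[2])/d[2]
def meet(rays):
    A=sum(np.eye(3)-np.outer(d,d) for o,d in rays); b=sum((np.eye(3)-np.outer(d,d))@o for o,d in rays)
    p=np.linalg.solve(A,b); return p,[np.linalg.norm(np.cross(p-o,d)) for o,d in rays]
def proj(name,p,W=None):
    f,cx,cy=K(robot.camera_model(name)); W=w2c(name) if W is None else W
    c=W[:3,:3]@np.array(p)+W[:3,3]; return np.array([f*c[0]/c[2]+cx,f*c[1]/c[2]+cy])
E
python3 - <<'E'
from h import *
ims=[]
for n in ["scene","top"]:
    im=robot.grab_frame(n); ims.append(im); cv2.imwrite(f"pics/{n}0.png",im[...,::-1])
    m=robot.camera_model(n); print(n,m["fovy"],m["cx"],m["cy"],np.linalg.inv(np.array(m["world_to_cam"]))[:3].round(3).tolist())
    for t in ["driver_grip","driver_bail","driver","hook_seat","hook_tip","socket","socket_mouth","holder","tool_stand","torque_driver"]:
        print(t,[(round(r["confidence"],2),(np.array(r["xy"])*[512,384]).round(1).tolist()) for r in robot.spot_point(t,n)[:3]])
E
```

```text
pics
scene 52.66341766374959 252.08797896299387 196.56914464552668 [[0.871, 0.283, -0.403, 1.021], [0.492, -0.525, 0.695, -0.926], [-0.015, -0.803, -0.596, 1.021]]
driver_grip []
driver_bail [(0.91, [277.0, 180.8]), (0.72, [278.9, 179.5]), (0.64, [277.7, 212.6])]
driver [(0.56, [279.9, 231.4])]
hook_seat [(0.98, [275.9, 182.2])]
hook_tip [(0.83, [275.8, 174.9])]
socket [(0.87, [304.8, 204.1]), (0.76, [244.9, 182.2]), (0.65, [275.1, 280.0])]
socket_mouth [(0.89, [258.9, 210.2]), (0.87, [281.4, 274.1]), (0.7, [226.9, 309.1])]
holder [(0.77, [277.7, 288.6]), (0.72, [258.4, 227.2]), (0.55, [245.0, 196.6])]
tool_stand [(0.81, [277.5, 255.2])]
torque_driver [(0.59, [224.7, 298.3])]
top 57.93705547047904 257.5263958934187 193.64021915310462 [[0.002, -0.992, 0.122, 0.325], [-1.0, -0.002, -0.001, -0.008], [0.001, -0.122, -0.992, 1.353]]
driver_grip [(0.55, [380.9, 163.9]), (0.5, [251.8, 160.4])]
driver_bail [(0.54, [256.7, 150.0]), (0.45, [224.9, 230.6])]
driver [(0.52, [253.2, 163.9]), (0.26, [183.9, 172.8])]
hook_seat [(0.63, [252.1, 155.1])]
hook_tip [(0.89, [251.8, 151.1])]
socket [(0.97, [228.7, 203.5]), (0.71, [176.8, 252.8]), (0.64, [288.9, 149.8])]
socket_mouth [(0.98, [224.5, 199.9]), (0.87, [181.1, 172.8]), (0.85, [293.1, 147.9])]
holder [(0.79, [187.5, 177.7]), (0.76, [289.8, 151.1]), (0.73, [228.7, 202.4])]
tool_stand [(0.77, [254.7, 166.8])]
torque_driver [(0.54, [333.1, 178.5])]
```

```bash
python3 - <<'E'
import cv2
for n in ["scene","top"]:
    im=cv2.imread(f"pics/{n}0.png"); 
    c=im[100:340,120:440]; c=cv2.resize(c,(800,600),interpolation=cv2.INTER_CUBIC); cv2.imwrite(f"pics/{n}0c.png",c)
E
```

```text
(no output)
```

View pics/scene0c.png

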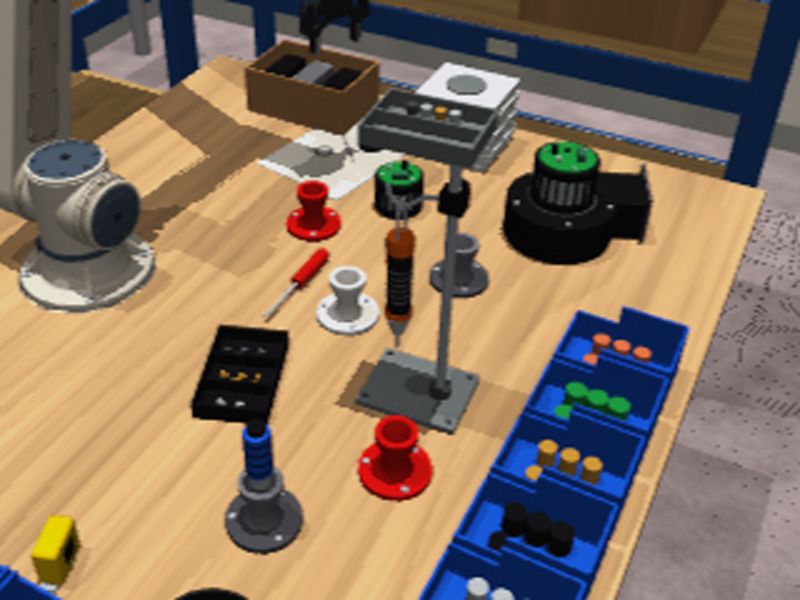

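View pics/top0c.png

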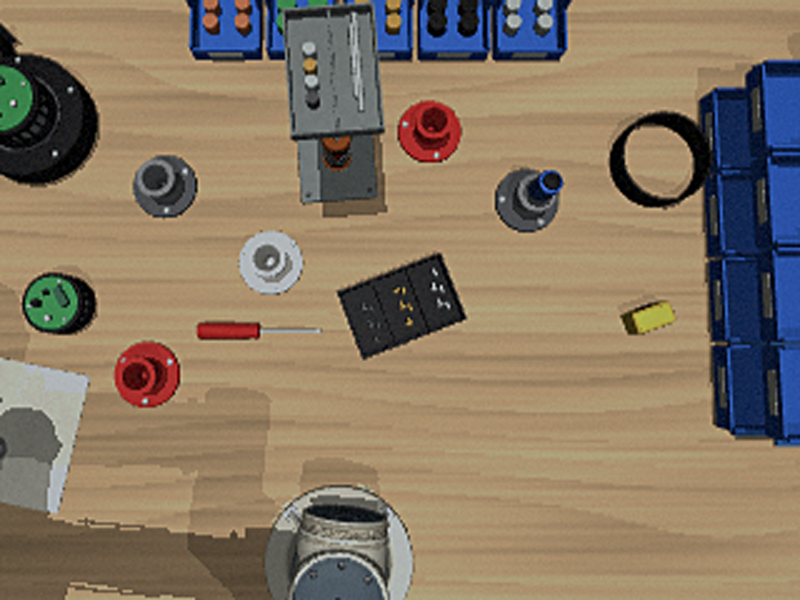

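The empty grey holder is at top-view crop (165,185), which is pixel (186,174), and appears behind the post in the scene view. The driver hangs under the tray, with its orange cap showing at crop (337,150). Red and white look-alikes are to be ignored.

```bash
python3 - <<'E'
from h import *
def px(n,p): return ray(n,np.array(p)/[512,384])
def cz(p,z): return atz("top",(np.array(p)/2.5+[120,100])/[512,384],z).round(4)
def sz(p,z): return atz("scene",(np.array(p)/2.5+[120,100])/[512,384],z).round(4)
print("holder mouth",cz((157,180),.078), cz((165,186),.0), sz((464,240),.078),sz((459,273),.005))
print("seat",meet([px("scene",(275.9,182.2)),px("top",(252.1,155.1))]), atz("scene",np.array((275.9,182.2))/[512,384],.325))
print("tip",meet([px("scene",(275.8,174.9)),px("top",(251.8,151.1))]))
print("foot top", [cz(p,.012) for p in [(300,203),(379,197)]])
print("foot scene", [sz(p,.012) for p in [(343,401),(457,430),(480,377),(380,348)]])
print("tray", [cz(p,.445) for p in [(293,138),(382,132),(374,8),(285,12)]])
print("post foot scene", sz((441,392),.012))
for t in ["socket_mouth","holder","driver","screwdriver"]:
  for n in ["top","scene"]:
    if n=="scene" and t=="screwdriver": continue
    for r in robot.cut_out(t,n)[:5]:
      ys,xs=np.nonzero(r["region"]); print(t,n,round(r["confidence"],2),(np.array(r["xy"])*[512,384]).round(1),xs.min(),xs.max(),ys.min(),ys.max())
E
```

```text
holder mouth [0.5629 0.2697 0.078 ] [0.5679 0.2738 0.    ] [0.5732 0.2804 0.078 ] [0.5679 0.2839 0.005 ]
seat (array([0.57117142, 0.00711586, 0.31106246]), [np.float64(0.0015011841880948383), np.float64(0.001501184188094855)]) [ 0.5789941  -0.01241237  0.325     ]
tip (array([0.57369662, 0.00604388, 0.34144628]), [np.float64(0.0043259154283108725), np.float64(0.004325915428310969)])
foot top [array([0.5391, 0.0594, 0.012 ]), array([ 0.5489, -0.0643,  0.012 ])]
foot scene [array([ 0.5428, -0.074 ,  0.012 ]), array([ 0.7074, -0.0467,  0.012 ]), array([0.6956, 0.0645, 0.012 ]), array([0.5388, 0.0498, 0.012 ])]
tray [array([0.5403, 0.0458, 0.445 ]), array([ 0.547 , -0.0494,  0.445 ]), array([ 0.6852, -0.0412,  0.445 ]), array([0.6804, 0.0557, 0.445 ])]
post foot scene [0.6581 0.0093 0.012 ]
socket_mouth top 0.87 [184.6 177.3] 174 198 163 187
socket_mouth top 0.76 [229.4 203.8] 216 240 192 217
socket_mouth top 0.73 [292.5 151.8] 279 303 139 164
socket_mouth top 0.7 [176.1 248.9] 166 191 237 262
socket_mouth scene 0.79 [260.2 224. ] 247 271 206 233
socket_mouth scene 0.7 [243.4 185.4] 235 256 172 196
socket_mouth scene 0.69 [309.1 211.4] 292 315 193 218
socket_mouth scene 0.63 [279.5 285.9] 264 292 266 299
holder top 0.97 [188.7 178.5] 173 198 161 186
holder top 0.96 [177.5 249.7] 166 191 237 262
holder top 0.9 [287.9 151.6] 279 304 139 165
holder scene 0.8 [310.1 208.7] 293 314 194 217
holder scene 0.64 [277.5 286.8] 265 292 266 299
holder scene 0.6 [257.5 221. ] 247 271 206 233
holder scene 0.58 [248.1 187.5] 235 256 172 195
holder scene 0.28 [278.  213.7] 274 285 191 235
driver top 0.7 [252.4 157.7] 248 259 154 167
driver scene 0.68 [281.7 211.4] 275 286 184 237
driver scene 0.63 [309.2 212.3] 292 315 194 218
screwdriver top 0.64 [217.3 229.9] 199 247 229 235
```

```bash
cat >> h.py <<'E'
def grot(az,tilt,flip):  # tool z: from straight down raised by tilt deg towards azimuth az
    a,t=np.radians([az,tilt]); h=np.array([np.cos(a),np.sin(a),0])
    z=np.sin(t)*h+np.array([0,0,-np.cos(t)]); y=np.array([-np.sin(a),np.cos(a),0])*flip
    return np.column_stack([np.cross(y,z),y,z])
def row(p,Rt):
    T=tcp(); d=T[:3,:3].T@(np.array(p)-T[:3,3])*1000; r=R.from_matrix(T[:3,:3].T@Rt).as_rotvec(degrees=True)
    return d.round(1).tolist()+r.round(2).tolist()
E
python3 - <<'E'
from h import *
print(tcp().round(3)); print(np.array(robot.camera_model("wrist")["hand_eye"]).round(3), robot.camera_model("wrist")["fovy"])
print(robot.finger_overhang)
for f in (1,-1):
    print(f,"look",row([.47,.27,.30],grot(4,0,f)),"pre",row([.49,0,.285],grot(4,45,f)))
E
```

```text
[[ 0.929 -0.371  0.     0.204]
 [-0.371 -0.929 -0.     0.511]
 [ 0.     0.    -1.     0.256]
 [ 0.     0.     0.     1.   ]]
[[ 0.    -0.951 -0.309  0.079]
 [ 1.     0.    -0.001 -0.001]
 [ 0.001 -0.309  0.951 -0.118]
 [ 0.     0.     0.     1.   ]] 64.37282880578026
0.025
1 look [336.4, 125.0, -43.7, -0.0, -0.0, 154.24] pre [455.1, 368.3, -28.7, 59.56, -13.62, 143.79]
-1 look [336.4, 125.0, -43.7, 0.0, -0.0, -25.76] pre [455.1, 368.3, -28.7, 10.12, 44.22, -24.41]
```

```bash
python3 -m pendant '[[336,125,-44,0,0,154.2,1],[336,125,-44,0,0,154.2,1],[336,125,-44,0,0,154.2,1],[336,125,-44,0,0,154.2,1],[336,125,-44,0,0,154.2,1],[336,125,-44,0,0,154.2,1],[336,125,-44,0,0,154.2,1],[336,125,-44,0,0,154.2,1],[336,125,-44,0,0,154.2,1],[336,125,-44,0,0,154.2,1],[336,125,-44,0,0,154.2,1],[336,125,-44,0,0,154.2,1],[336,125,-44,0,0,154.2,1],[336,125,-44,0,0,154.2,1],[336,125,-44,0,0,154.2,1],[336,125,-44,0,0,154.2,1],[336,125,-44,0,0,154.2,1],[336,125,-44,0,0,154.2,1],[336,125,-44,0,0,154.2,1],[336,125,-44,0,0,154.2,1]]'; python3 - <<'E'
from h import *
T=tcp(); print(T.round(3).tolist(), np.round(robot.state()["q"],2))
im=robot.grab_frame("wrist"); cv2.imwrite("pics/w1.png",im[...,::-1])
for t,z in [("socket_mouth",.078),("socket",.042),("holder",0)]:
    for r in robot.spot_point(t,"wrist")[:3]: print(t,round(r["confidence"],2),(np.array(r["xy"])*[512,384]).round(1),atz("wrist",r["xy"],z).round(4))
print(robot.state()["t"])
E
```

```text
t: 3.45
ee_pos: [0.4696, 0.2701, 0.3003]
ee_rot: [-0.117, 3.139, 0.0]
force: [0.4, -0.3, 0.0]
opening: 0.0852
gripper_force: 0.0
[[-0.997, -0.074, 0.0, 0.47], [-0.074, 0.997, 0.0, 0.27], [-0.0, 0.0, -1.0, 0.3], [0.0, 0.0, 0.0, 1.0]] [ 0.81  0.23  0.19  0.   -1.53 -2.31]
socket_mouth 0.8 [104.8 137.4] [0.4478 0.1081 0.078 ]
socket_mouth 0.67 [249.7 243.9] [0.5668 0.2776 0.078 ]
socket 0.75 [122.1 136.9] [0.4516 0.1127 0.042 ]
socket 0.73 [249.5 237.3] [0.5755 0.2778 0.042 ]
holder 0.61 [250.7 219. ] [0.5661 0.2788 0.    ]
holder 0.57 [131.  131.4] [0.45   0.1081 0.    ]
holder 0.29 [370.3  97. ] [0.3828 0.4222 0.    ]
3.65
```

View pics/w1.png

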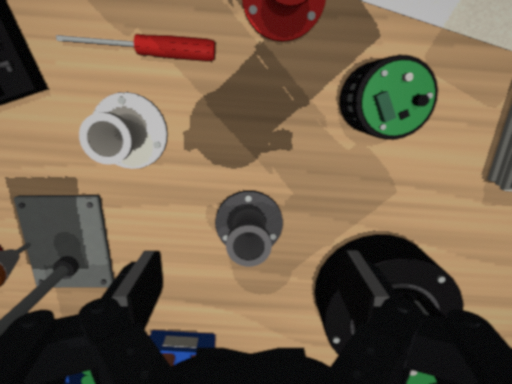

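Wrist view: the grey holder's mouth is at about (249,244), between the open fingers. The spare motor is upper right, the blower lower right, and the stand foot and hanging driver nose are on the left.

```bash
python3 - <<'E'
from h import *
print(row([.491,-.006,.285],grot(4,45,1)))
E
```

```text
[-1.4, -277.0, 15.3, 0.05, -45.0, 0.13]
```

```bash
python3 -m pendant '[[-1.4,-277,15.3,0,-45,0.1,1],[-1.4,-277,15.3,0,-45,0.1,1],[-1.4,-277,15.3,0,-45,0.1,1],[-1.4,-277,15.3,0,-45,0.1,1],[-1.4,-277,15.3,0,-45,0.1,1],[-1.4,-277,15.3,0,-45,0.1,1],[-1.4,-277,15.3,0,-45,0.1,1],[-1.4,-277,15.3,0,-45,0.1,1],[-1.4,-277,15.3,0,-45,0.1,1],[-1.4,-277,15.3,0,-45,0.1,1],[-1.4,-277,15.3,0,-45,0.1,1],[-1.4,-277,15.3,0,-45,0.1,1]]'; python3 - <<'E'
from h import *
T=tcp(); print(T.round(3).tolist(), np.round(robot.state()["q"],2))
im=robot.grab_frame("wrist"); cv2.imwrite("pics/w2.png",im[...,::-1])
W=w2c("wrist")
for t,z in [("driver_grip",.193),("driver_bail",.325),("driver",.103),("hook_seat",.325),("hook_tip",.349)]:
    for r in robot.spot_point(t,"wrist")[:2]:
        o,d=ray("wrist",r["xy"],W); p=o+d*(.583-o[0])/d[0]; print(t,round(r["confidence"],2),(np.array(r["xy"])*[512,384]).round(1),"at x=.583:",p.round(4))
print("pred",[proj("wrist",(.583,0,z),W).round(1).tolist() for z in (.103,.193,.273,.325)])
print(robot.state()["t"])
E
```

```text
t: 4.85
ee_pos: [0.4909, -0.005, 0.2851]
ee_rot: [-0.083, 2.355, 0.035]
force: [-0.8, -0.5, -0.0]
opening: 0.0855
gripper_force: 0.0
[[-0.706, -0.071, 0.705, 0.491], [-0.05, 0.997, 0.05, -0.005], [-0.707, 0.001, -0.707, 0.285], [0.0, 0.0, 0.0, 1.0]] [ 0.4  -0.34 -0.86  0.69 -0.36 -2.47]
driver_grip 0.77 [248.8 192.1] at x=.583: [0.583  0.001  0.1933]
driver 0.91 [248.5 114.3] at x=.583: [0.583  0.0006 0.1075]
pred [[247.9, 110.8], [247.7, 191.7], [247.4, 288.5], [247.1, 370.1]]
5.15
```

View pics/w2.png

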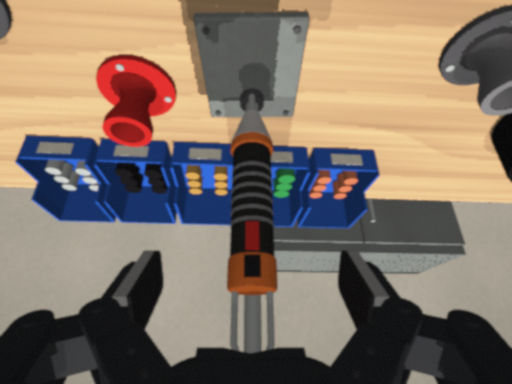

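Wrist view (upside-down): the driver hangs centred between the fingers at column ~251. Its nose end is near row 108, its grip centre near row 192, and its cap spans rows 255–292. This matches the estimate, so I'm moving in.

```bash
python3 - <<'E'
from h import *
print(row([.577,.001,.197],grot(4,45,1)))
E
python3 -m pendant '[[0,0,20,0,0,0,1],[0,0,40,0,0,0,1],[0,0,60,0,0,0,1],[0,0,80,0,0,0,1],[0,0,95,0,0,0,1],[0,0,108,0,0,0,1],[0,0,116,0,0,0,1],[0,0,122,0,0,0,1],[0,0,122,0,0,0,1]]'; python3 - <<'E'
from h import *
ims=[robot.grab_frame(n) for n in ("wrist","scene")]
W=w2c("wrist"); print(tcp()[:3,3])
for r in robot.spot_point("driver_grip","wrist")[:2]: print(r)
print(proj("wrist",(.583,.001,.193),W),robot.camera_model("wrist")["cx"])
a=cv2.resize(ims[1][130:290,200:360],(400,400),interpolation=cv2.INTER_CUBIC); b=cv2.resize(ims[0],(400,300)); b=np.vstack([b,np.zeros((100,400,3),np.uint8)])
cv2.imwrite("pics/m3.png",np.hstack([b,a])[...,::-1])
E
```

```text
[0.8, 0.9, 123.6, -0.0, -0.0, -0.05]
t: 6.05
ee_pos: [0.5765, -0.0065, 0.2241]
ee_rot: [-0.09, 2.397, 0.051]
force: [-0.6, 0.3, -0.9]
opening: 0.0855
gripper_force: 0.0
[ 0.57604585 -0.00648695  0.22435977]
{'xy': [0.5172, 0.5927], 'confidence': 0.92}
[261.30202177 222.23142578] 250.21034248575185
```

View pics/m3.png

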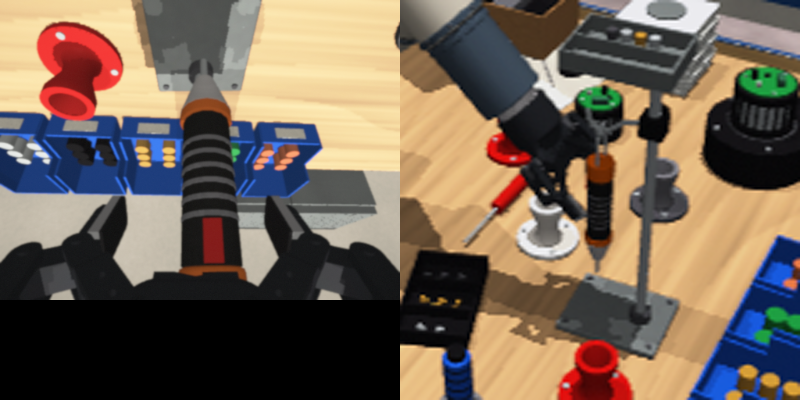

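The arm stopped short at TCP (.577,-.007,.224), not the commanded pose, and nothing is touched. The picture shows the driver right of the jaw centre. The wrist is probably near its q5 limit, so I'll back out and fit the kinematics to choose a better approach azimuth.

```bash
cat > log.py <<'E'
from h import *
s=robot.state(); open("log.jsonl","a").write(json.dumps([list(map(float,s["q"])),list(map(float,s["ee_pos"])),list(map(float,s["ee_rot"]))])+"\n"); print(np.round(s["q"],3),s["t"])
E
python3 log.py; python3 -m pendant '[[0,0,-30,0,0,0,1],[0,0,-60,0,0,0,1],[0,0,-90,0,0,0,1],[0,0,-110,0,0,0,1],[0,0,-120,0,0,0,1]]'; python3 log.py; python3 -m pendant '[[0,0,-20,0,10,0,1],[0,0,-20,0,15,0,1],[0,0,-20,0,15,0,1]]';python3 log.py;  python3 -m pendant '[[-20,20,-20,8,0,0,1],[-20,40,-20,16,0,0,1],[-20,40,-20,20,0,0,1],[-20,40,-20,20,0,0,1]]';python3 log.py
cat > kin.py <<'E'
from h import *
from scipy.optimize import least_squares
D=[json.loads(l) for l in open("log.jsonl")]
D+=[[[1.476,.255,.108,0,-1.424,-.285],[.204,.511,.256],None]]
rot=lambda ax,a: R.from_euler(ax,a).as_matrix()
def fk(q,P,s4=1,s6=1):
    A=rot('z',q[0]); B=rot('y',q[1]-q[2]); F=A@B@rot('x',s4*q[3])@rot('y',-q[4])
    G=F@rot('x',s6*q[5]+P[8])
    p=A@(np.array([P[0],P[1],P[2]])+rot('y',q[1])@[0,0,P[3]]+B@np.array([P[4],0,P[5]]))+F@np.array([P[6],P[7],0])
    return p,G@np.array([[0,0,1],[0,1,0],[-1,0,0]])   # tool z along x
def res(P,s4,s6):
    o=[]
    for q,p,r in D:
        f,G=fk(q,P,s4,s6); o+=list(f-np.array(p))
        if r is not None: o+=list(R.from_matrix(G.T@R.from_rotvec(r).as_matrix()).as_rotvec()*.3)
    o+=list(1e-3*(np.array(P)[:8]-[0,0,.3,.35,.35,0,.2,0]))
    return np.array(o)
best=None
for s4 in(1,-1):
  for s6 in(1,-1):
    for c in (0,1.57,3.14,-1.57):
      S=least_squares(res,[0,0,.3,.35,.35,0,.2,0,c],args=(s4,s6))
      if best is None or S.cost<best[0]: best=(S.cost,S.x,s4,s6)
_,P,s4,s6=best
lo=np.array([-2.95,-1.21,-1.09,-2.87,-2.94,-3.05]);hi=np.array([2.95,1.97,1.5,1.71,-.07,3.05])
def ik(p,Rt):
    out=[]
    for k in range(12):
        x0=lo+(hi-lo)*np.random.default_rng(k).random(6)
        f=lambda q:np.r_[(fk(q,P,s4,s6)[0]-p),.3*R.from_matrix(fk(q,P,s4,s6)[1].T@Rt).as_rotvec()]
        S=least_squares(f,x0,bounds=(lo,hi))
        out.append((S.cost,S.x))
    return min(out,key=lambda t:t[0])
E
python3 - <<'E'
from kin import *
print(best[0],P.round(4),s4,s6,np.abs(res(P,s4,s6)[:-8]).max())
for az in (-40,-30,-20,4,20,35):
  for t in (35,45):
    Rt=grot(az,t,1)
    for nm,g in (("drv",[.581,.001,.193]),("lift",[.581,.001,.23]),("out",[.50,-.005,.24]),("hold",[.567,.278,.132])):
        c,q=ik(np.array(g)-.006*Rt[:,2],Rt); print(az,t,nm,"%.1e"%c,q.round(2))
E
```

```text
[ 0.173 -0.065 -0.856  0.973 -0.066 -2.619] 6.2
t: 6.7
ee_pos: [0.4945, -0.0138, 0.3154]
ee_rot: [-0.09, 2.393, 0.053]
force: [0.3, -0.2, -0.1]
opening: 0.0853
gripper_force: 0.0
[ 0.417 -0.331 -0.686  0.436 -0.536 -2.211] 6.7
t: 7.0
ee_pos: [0.4841, -0.0143, 0.3316]
ee_rot: [-0.102, 2.657, 0.043]
force: [0.2, -0.5, -0.2]
opening: 0.0851
gripper_force: 0.0
[ 0.388 -0.21  -0.339  0.158 -0.98  -1.94 ] 7.0
t: 7.4
ee_pos: [0.487, 0.0268, 0.353]
ee_rot: [0.007, 2.621, -0.426]
force: [0.1, 0.2, -1.0]
opening: 0.0854
gripper_force: 0.0
[ 0.732 -0.149 -0.435  0.609 -1.189 -2.514] 7.4
9.504926547465101e-08 [-1.0000e-04  3.0000e-04  1.4800e-01  5.2110e-01  4.0110e-01 -3.0000e-04
  3.3700e-01 -1.5480e-01 -1.5708e+00] -1 -1 0.00017797623103707472
-40 35 drv 1.4e-30 [ 0.51  0.13 -0.63  0.87 -0.78  2.87]
-40 35 lift 5.3e-31 [ 0.53  0.1  -0.55  0.79 -0.87  2.97]
-40 35 out 6.8e-23 [ 0.64 -0.07 -0.69  0.76 -0.95  2.92]
-40 35 hold 3.2e-30 [ 0.97  0.42 -0.37  0.75 -1.    2.56]
-40 45 drv 3.8e-29 [ 0.49  0.12 -0.8   1.25 -0.77  2.52]
-40 45 lift 2.6e-28 [ 0.53  0.08 -0.73  1.13 -0.83  2.65]
-40 45 out
[... 1672 characters left out ...]
.81  1.68 -0.07  2.93]
20 45 drv 2.0e-28 [ 0.18  0.   -0.47 -0.37 -0.34 -1.11]
20 45 lift 1.3e-18 [ 0.19 -0.04 -0.44 -0.28 -0.41 -1.2 ]
20 45 out 5.3e-29 [ 0.25 -0.23 -0.61 -0.18 -0.42 -1.34]
20 45 hold 5.7e-04 [ 0.22  0.19 -0.59 -2.87 -0.07  1.39]
35 35 drv 2.5e-28 [ 0.07  0.1  -0.22 -0.45 -0.76 -0.77]
35 35 lift 1.9e-29 [ 0.07  0.07 -0.17 -0.41 -0.83 -0.83]
35 35 out 1.0e-23 [ 0.07 -0.09 -0.31 -0.4  -0.85 -0.84]
35 35 hold 7.4e-25 [ 0.72  0.18 -0.61  0.36 -0.18 -2.02]
35 45 drv 1.2e-29 [-0.06  0.09 -0.25 -0.74 -0.71 -0.46]
35 45 lift 3.8e-27 [-0.04  0.05 -0.21 -0.67 -0.76 -0.55]
35 45 out 1.2e-26 [-0.07 -0.11 -0.34 -0.67 -0.81 -0.55]
35 45 hold 2.0e-04 [ 0.68  0.17 -0.55 -0.17 -0.07 -1.45]
```

The fitted model is accurate to 0.2 mm and confirms the q5 limit was the problem. An approach azimuth of about 25° avoids it.

```bash
python3 - <<'E'
from kin import *
for az in (25,30):
    Rt=grot(az,45,1)
    for nm,g in (("pre",np.array([.582,.001,.193])-.11*Rt[:,2]),("drv",[.582,.001,.193]),("lift",[.582,.001,.228]),("out",[.47,-.007,.228])):
        c,q=ik(np.array(g)-.006*Rt[:,2],Rt); print(az,nm,"%.1e"%c,q.round(2))
for az in (50,60,70):
  for nm,g in (("above",[.567,.278,.27]),("hold",[.567,.278,.132])):
    Rt=grot(az,45,1);c,q=ik(np.array(g)-.006*Rt[:,2],Rt); print(az,nm,"%.1e"%c,q.round(2))
Rt=grot(25,45,1); p=np.array([.582,.001,.193])-.116*Rt[:,2]; print(p,row(p,Rt))
E
```

```text
25 pre 7.2e-26 [ 0.01 -0.17 -0.37 -0.48 -0.69 -0.88]
25 drv 3.0e-24 [ 0.08  0.03 -0.37 -0.56 -0.48 -0.81]
25 lift 1.9e-26 [ 0.1  -0.01 -0.34 -0.48 -0.53 -0.91]
25 out 5.6e-23 [ 0.13 -0.25 -0.56 -0.43 -0.54 -0.98]
30 pre 1.6e-26 [-0.1  -0.12 -0.28 -0.6  -0.82 -0.66]
30 drv 4.2e-29 [ 0.    0.06 -0.3  -0.67 -0.6  -0.61]
30 lift 5.2e-29 [ 0.02  0.02 -0.27 -0.6  -0.65 -0.7 ]
30 out 7.4e-26 [-0.   -0.2  -0.46 -0.59 -0.69 -0.7 ]
50 above 4.2e-24 [ 0.57  0.04 -0.21 -0.39 -0.6  -1.02]
50 hold 1.4e-27 [ 0.5   0.2  -0.31 -0.71 -0.4  -0.63]
60 above 3.1e-20 [ 0.44  0.1  -0.07 -0.59 -0.81 -0.68]
60 hold 6.8e-28 [ 0.38  0.25 -0.2  -0.84 -0.63 -0.33]
70 above 7.9e-29 [ 0.35  0.17  0.04 -0.7  -1.   -0.44]
70 hold 6.6e-27 [ 0.31  0.31 -0.11 -0.87 -0.82 -0.15]
[ 0.50766066 -0.033665    0.27502439] [22.0, -32.7, 92.8, -31.45, -20.06, -13.53]
```

```bash
python3 -m pendant '[[22,-33,60,-31.45,-20,-13.5,1],[22,-33,60,-31.45,-20,-13.5,1],[22,-33,60,-31.45,-20,-13.5,1],[22,-33,80,-31.45,-20,-13.5,1],[22,-33,93,-31.45,-20,-13.5,1],[22,-33,93,-31.45,-20,-13.5,1],[22,-33,93,-31.45,-20,-13.5,1],[22,-33,93,-31.45,-20,-13.5,1]]'; python3 - <<'E'
from h import *
im=robot.grab_frame("wrist"); cv2.imwrite("pics/w4.png",im[...,::-1]); W=w2c("wrist")
P0={"driver_grip":.090,"driver":0}
for t in P0:
    for r in robot.spot_point(t,"wrist")[:1]:
        print(t,round(r["confidence"],2),(np.array(r["xy"])*[512,384]).round(1),proj("wrist",(.582,.001,.103+P0[t]),W).round(1))
r=robot.cut_out("driver","wrist")[0]; m=r["region"]; ys,xs=np.nonzero(m)
for y in range(ys.min(),ys.max(),12): print(y,np.nonzero(m[y])[0][[0,-1]],end=" ")
print()
for z,rad in ((0,.008),(.036,.02),(.045,.02),(.144,.019),(.17,.019)):
    print(z,proj("wrist",(.582,.001,.103+z),W).round(1),end=" ")
Rt=grot(25,45,1); print(row(np.array([.582,.001,.193])-.006*Rt[:,2],Rt))
E
```

```text
t: 8.2
ee_pos: [0.5076, -0.0363, 0.2767]
ee_rot: [-0.504, 2.306, 0.216]
force: [0.8, -1.2, -1.7]
opening: 0.085
gripper_force: 0.0
driver_grip 0.57 [251.9 196.4] [252.5 193.1]
driver 0.67 [251.2 113.9] [251.9 107.6]
93 [251 254] 105 [250 255] 117 [244 262] 129 [238 268] 141 [232 273] 153 [231 274] 165 [233 272] 177 [233 273] 189 [233 273] 201 [231 274] 213 [231 275] 225 [232 275] 237 [232 275] 249 [231 276] 261 [231 277] 273 [228 279] 285 [228 280] 297 [228 280] 309 [233 274] 321 [233 274] 333 [232 275] 345 [233 275] 
0 [251.9 107.6] 0.036 [252.1 138.8] 0.045 [252.1 147.2] 0.144 [252.9 259.2] 0.17 [253.2 296.3] [0.1, 3.3, 112.3, -0.16, 0.09, -0.52]
```

View pics/w4.png

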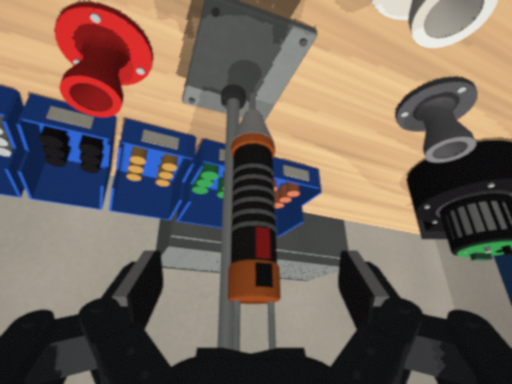

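The driver is centred between the fingers again at column 252, with its grip centre near row 194, as predicted. Moving in and closing.

```bash
python3 -m pendant '[[0,3,20,0,0,-0.5,1],[0,3,40,0,0,-0.5,1],[0,3,60,0,0,-0.5,1],[0,3,80,0,0,-0.5,1],[0,3,95,0,0,-0.5,1],[0,3,105,0,0,-0.5,1],[0,3,110,0,0,-0.5,1],[0,3,112,0,0,-0.5,1],[0,3,112,0,0,-0.5,1],[0,3,112,0,0,-0.5,1]]'; python3 - <<'E'
from h import *
robot.grab_frame("wrist"); W=w2c("wrist")
for r in robot.spot_point("driver_grip","wrist")[:1]: print((np.array(r["xy"])*[512,384]).round(1),proj("wrist",(.582,.001,.193),W).round(1))
Rt=grot(25,45,1); print(row(np.array([.582,.001,.193])-.006*Rt[:,2],Rt),robot.state()["q"])
E
```

```text
t: 9.4
ee_pos: [0.5784, 0.0006, 0.1981]
ee_rot: [-0.515, 2.307, 0.211]
force: [-0.0, -0.5, 0.1]
opening: 0.0848
gripper_force: 0.0
[1.1, -1.1, 0.0, -0.0, 0.16, 0.15] [ 0.08425383  0.02992697 -0.37295043 -0.5627541  -0.47613002 -0.80374721]
```

```bash
python3 -m pendant '[[1,-1,0,0,0,0,0.7],[1,-1,0,0,0,0,0.55],[1,-1,0,0,0,0,0.45],[1,-1,0,0,0,0,0.4],[1,-1,0,0,0,0,0.35],[1,-1,0,0,0,0,0.3],[1,-1,0,0,0,0,0.3],[1,-1,0,0,0,0,0.3],[1,-1,0,0,0,0,0.3],[1,-1,0,0,0,0,0.3]]' 50; python3 - <<'E'
from h import *
T=tcp(); print((T[:3,:3].T@[0,0,34]).round(1), (T[:3,:3].T@(100*np.array([-.9976,-.07,0]))).round(1))
E
```

```text
t: 10.5
ee_pos: [0.5783, -0.0005, 0.1969]
ee_rot: [-0.515, 2.307, 0.212]
force: [-0.3, -1.3, 1.2]
opening: 0.0334
gripper_force: 49.8
[-24.1  -0.1 -24. ] [ 65.8  36.  -66.2]
```

```bash
python3 -m pendant '[[-4,0,-4,0,0,0,0.3],[-9,0,-9,0,0,0,0.3],[-14,0,-14,0,0,0,0.3],[-19,0,-19,0,0,0,0.3],[-22,0,-22,0,0,0,0.3],[-24,0,-24,0,0,0,0.3],[-24,0,-24,0,0,0,0.3],[-24,0,-24,0,0,0,0.3]]' 60; python3 - <<'E'
from h import *
im=robot.grab_frame("scene"); w=robot.grab_frame("wrist")
a=cv2.resize(im[130:270,220:340],(480,560),interpolation=cv2.INTER_CUBIC); b=cv2.resize(w,(320,240)); b=np.vstack([b,np.zeros((320,320,3),np.uint8)])
cv2.imwrite("pics/m5.png",np.hstack([b,a])[...,::-1])
E
```

```text
t: 11.3
ee_pos: [0.5779, -0.0003, 0.2303]
ee_rot: [-0.515, 2.308, 0.212]
force: [-0.4, -0.0, -5.8]
opening: 0.033
gripper_force: 59.9
```

View pics/m5.png

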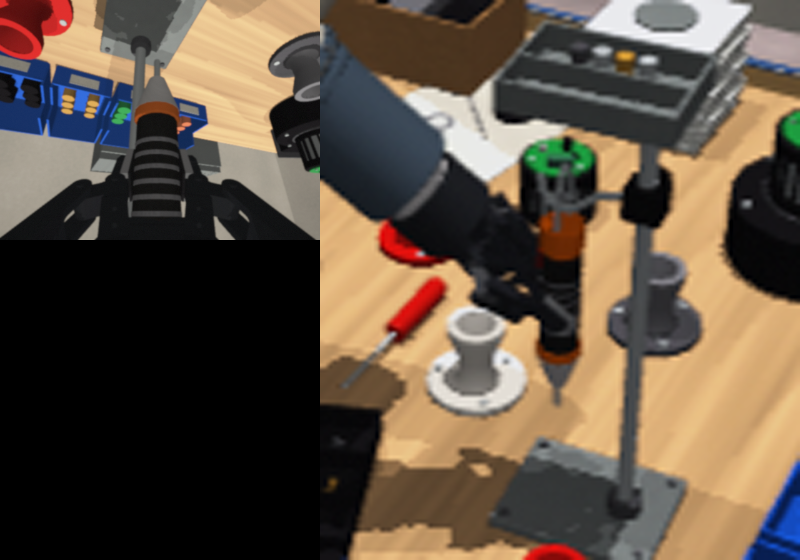

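The driver is lifted 33 mm and held upright in the jaws, with the bail clear above the hook tip and the cap still below the hook. Drawing it out along the stand's -x.

```bash
python3 -m pendant '[[4,2,-4,0,0,0,0.3],[8,4,-8,0,0,0,0.3],[12,6.5,-12,0,0,0,0.3],[16,9,-16,0,0,0,0.3],[20,11,-20,0,0,0,0.3],[26,14,-26,0,0,0,0.3],[32,17.5,-32,0,0,0,0.3],[40,22,-40,0,0,0,0.3],[50,27,-50,0,0,0,0.3],[60,33,-60,0,0,0,0.3],[70,38,-70,0,0,0,0.3],[76,41.5,-76,0,0,0,0.3],[76,41.5,-76,0,0,0,0.3]]'; python3 - <<'E'
from h import *
from kin import ik
robot.grab_frame("wrist"); W=w2c("wrist"); print(robot.spot_point("driver","wrist")[:1])
T=tcp(); z=T[:3,2]
# driver axis vs world up: estimate from lift: grip point and origin in tool frame, ideal
print("grip now",T[:3,3]+.006*z)
for az in (50,60):
  Rt=grot(az,45,1)
  for g in ([.567,.278,.26],[.567,.278,.132]):
    p=np.array(g)-.006*Rt[:,2]; print(az,row(p,Rt),ik(p,Rt)[1].round(2))
E
```

```text
t: 12.7
ee_pos: [0.4619, -0.0085, 0.2305]
ee_rot: [-0.515, 2.307, 0.212]
force: [0.4, 0.4, -5.9]
opening: 0.0332
gripper_force: 60.2
[{'xy': [0.4873, 0.325], 'confidence': 0.78}]
grip now [ 0.46715921 -0.00664283  0.22660358]
50 [-173.2, 213.4, 126.3, -17.69, 0.14, -17.48] [ 0.56  0.05 -0.22 -0.4  -0.58 -1.01]
50 [-82.5, 213.7, 216.5, -17.69, 0.14, -17.48] [ 0.5   0.2  -0.31 -0.71 -0.4  -0.63]
60 [-173.5, 212.8, 126.5, -24.77, 0.13, -24.54] [ 0.44  0.11 -0.08 -0.61 -0.79 -0.66]
60 [-82.7, 213.0, 216.8, -24.77, 0.13, -24.54] [ 0.38  0.25 -0.2  -0.84 -0.63 -0.33]
```

```bash
python3 -m pendant '[[-9,11,6,-0.9,0,-0.9,0.3],[-24,30,18,-2.5,0,-2.5,0.3],[-40,49,29,-4.1,0,-4,0.3],[-57,70,42,-5.8,0,-5.8,0.3],[-74,92,54,-7.6,0,-7.5,0.3],[-92,113,67,-9.4,0,-9.3,0.3],[-109,134,79,-11.2,0,-11,0.3],[-126,155,92,-12.9,0,-12.8,0.3],[-142,175,103,-14.5,0.1,-14.4,0.3],[-156,192,113,-15.9,0.1,-15.8,0.3],[-166,205,121,-17,0.1,-16.8,0.3],[-173,213,126,-17.7,0.1,-17.5,0.3],[-173,213,126,-17.7,0.1,-17.5,0.3],[-173,213,126,-17.7,0.1,-17.5,0.3]]'; python3 - <<'E'
from h import *
T=tcp(); W=w2c("wrist"); w=robot.grab_frame("wrist"); s=robot.grab_frame("scene"); t=robot.grab_frame("top")
cv2.imwrite("pics/w6.png",w[...,::-1]);cv2.imwrite("pics/s6.png",s[...,::-1]);cv2.imwrite("pics/t6.png",t[...,::-1])
g=T[:3,3]+.006*T[:3,2]; print("grip",g)
rs=[]
for n in ("wrist","scene"):
    for r in robot.spot_point("driver",n)[:2]: print(n,round(r["confidence"],2),(np.array(r["xy"])*[512,384]).round(1),"pred",proj(n,g-[0,0,.09],W if n=="wrist" else None).round(1))
    rs.append(robot.spot_point("driver",n)[:1])
if all(rs): print(meet([ray(n,r[0]["xy"],W if n=="wrist" else None) for n,r in zip(("wrist","scene"),rs)]))
for n,z in (("socket_mouth",.078),("holder",0)):
  for c in ("wrist","top","scene"):
    for r in robot.spot_point(n,c)[:4]:
        p=atz(c,r["xy"],z,W if c=="wrist" else None)
        if np.hypot(p[0]-.567,p[1]-.278)<.04: print(n,c,round(r["confidence"],2),(np.array(r["xy"])*[512,384]).round(1),p.round(4))
a=cv2.resize(s[130:270,250:370],(400,466),interpolation=cv2.INTER_CUBIC); b=cv2.resize(w,(400,300)); b=np.vstack([b,np.zeros((166,400,3),np.uint8)])
cv2.imwrite("pics/m6.png",np.hstack([b,a])[...,::-1])
E
```

```text
t: 14.2
ee_pos: [0.5641, 0.2739, 0.263]
ee_rot: [-1.013, 2.174, 0.42]
force: [-0.6, -0.9, -5.3]
opening: 0.0333
gripper_force: 60.3
grip [0.5667992  0.2771769  0.25879099]
wrist 0.78 [250.3 129.3] pred [249.3 120.5]
scene 0.46 [306.4 179.6] pred [305.3 177.4]
scene 0.26 [219.8 250.5] pred [305.3 177.4]
(array([0.57222649, 0.28263967, 0.16256973]), [np.float64(0.005303917667124308), np.float64(0.005303917667124225)])
socket_mouth wrist 0.85 [244.5  26. ] [0.5707 0.2762 0.078 ]
socket_mouth top 0.71 [173.2 167.5] [0.58  0.306 0.078]
socket_mouth scene 0.51 [303.  200.8] [0.5768 0.2457 0.078 ]
holder scene 0.62 [304.9 213.3] [0.5814 0.267  0.    ]
```

View pics/m6.png

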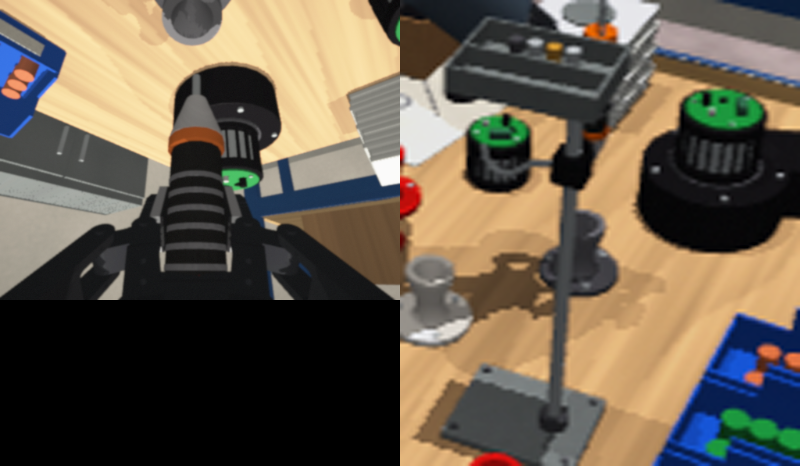

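Wrist view: the driver is held upright with its taper's small end near (252,125), ahead of the black blower. The grey holder's mouth is at about (245,26). The scene camera is blocked by the tray and post, so I'll measure from the pixels.

```bash
python3 - <<'E'
import cv2,numpy as np
w=cv2.imread("pics/w6.png")[...,::-1].astype(int)
for y in range(86,190,3): print(y,w[y,249:257].mean(0).round().astype(int).tolist(),end=" ")
print()
hsv=cv2.cvtColor(w.astype(np.uint8),cv2.COLOR_RGB2HSV)
m=(hsv[...,0]<15)&(hsv[...,1]>150)&(hsv[...,2]>80); m[:140]=0;m[200:]=0;m[:,:200]=0;m[:,300:]=0
for y in range(150,200,2):
    x=np.nonzero(m[y])[0]; 
    if len(x)>3: print(y,x[0],x[-1],len(x),end=" | ")
print()
g=cv2.imread("pics/w1.png",0); 
print("row244",g[244,218:282].tolist()); print("col249",g[205:280,249].tolist())
c=cv2.resize(g[200:290,205:295],None,fx=4,fy=4,interpolation=cv2.INTER_CUBIC)
h=cv2.HoughCircles(c,cv2.HOUGH_GRADIENT,1,10,param1=80,param2=25,minRadius=45,maxRadius=110)
if h is not None:
    for x,y,r in h[0][:6]: print(x/4+205-.375,y/4+200-.375,r/4)
E
```

```text
86 [236, 201, 148] 89 [186, 151, 111] 92 [116, 95, 70] 95 [76, 75, 73] 98 [94, 96, 94] 101 [95, 97, 95] 104 [96, 98, 96] 107 [96, 97, 95] 110 [96, 97, 95] 113 [96, 98, 95] 116 [95, 97, 95] 119 [96, 97, 95] 122 [116, 114, 110] 125 [120, 118, 114] 128 [120, 117, 113] 131 [119, 117, 113] 134 [119, 116, 113] 137 [119, 117, 113] 140 [120, 118, 114] 143 [120, 116, 113] 146 [119, 116, 113] 149 [118, 116, 112] 152 [117, 114, 111] 155 [116, 114, 110] 158 [116, 113, 110] 161 [125, 107, 99] 164 [138, 69, 31] 167 [138, 68, 29] 170 [138, 69, 30] 173 [139, 69, 29] 176 [148, 75, 33] 179 [125, 63, 28] 182 [25, 23, 21] 185 [23, 22, 22] 188 [23, 22, 21] 
164 235 265 31 | 166 231 271 41 | 168 226 276 51 | 170 223 278 56 | 172 221 281 61 | 174 219 283 65 | 176 218 284 67 | 178 217 284 68 | 180 217 285 69 | 182 217 285 40 | 184 216 285 28 | 186 216 285 20 | 188 216 286 15 | 190 216 286 12 | 192 216 286 10 | 194 216 285 7 | 
row244 [160, 160, 160, 158, 153, 139, 119, 104, 100, 101, 102, 103, 102, 100, 88, 70, 56, 52, 51, 50, 51, 49, 48, 49, 48, 48, 48, 47, 47, 46, 47, 45, 46, 47, 46, 47, 45, 48, 47, 47, 47, 47, 49, 48, 49, 59, 76, 94, 102, 103, 102, 103, 98, 90, 86, 97, 117, 132, 137, 137, 138, 138, 138, 138]
col249 [40, 38, 38, 37, 42, 44, 44, 44, 42, 40, 37, 37, 37, 35, 32, 33, 31, 32, 35, 46, 70, 95, 103, 105, 106, 103, 92, 65, 42, 36, 38, 40, 40, 44, 45, 45, 44, 46, 45, 45, 46, 47, 48, 47, 47, 49, 49, 49, 50, 51, 51, 50, 50, 52, 55, 73, 91, 99, 101, 102, 104, 112, 121, 126, 130, 134, 138, 141, 142, 142, 143, 142, 142, 139, 135]
```

```bash
python3 - <<'E'
from h import *
from scipy.optimize import least_squares
m=robot.camera_model("wrist")
T1=np.eye(4);T1[:3,:3]=R.from_rotvec([-.117,3.139,0]).as_matrix();T1[:3,3]=[.4696,.2701,.3003]
W1=np.linalg.inv(T1@np.array(m["hand_eye"])); print("mouth w1",atz("wrist",np.array([248.8,246.3])/[512,384],.078,W1))
T=tcp(); W=w2c("wrist"); print(T[:3,3])
# rim inner/outer edges in w6
g=cv2.imread("pics/w6.png",0); print("row26",g[26,200:292:2].tolist()); print("col245",g[0:70:2,245].tolist())
z=T[:3,2]; h=np.array([z[0],z[1],0]);h/=np.linalg.norm(h); s=np.cross([0,0,1],h); gp=T[:3,3]+.006*z
feat=[(-.026,.003,93),(0,.008,121),(.036,.02,162),(.045,.02,180.5)]
def f(u,full=False):
    o=gp+u[0]*h+u[1]*s+np.array([0,0,u[2]-.09]); a=np.array([0,0,1])+ (u[3] if len(u)>3 else 0)*h
    r=[proj("wrist",o+a*zz-rad*h,W)[1]-row for zz,rad,row in feat]
    L=proj("wrist",o+a*.043+.02*s-.0*h,W); Q=proj("wrist",o+a*.043-.02*s,W)
    r+=[ (abs(L[0]-Q[0])-69.5)*.5,(L[0]+Q[0])/2-251.2]
    return np.array(r)
for n in (3,4):
    S=least_squares(f,np.zeros(n)); o=gp+S.x[0]*h+S.x[1]*s+np.array([0,0,S.x[2]-.09]); print(S.x.round(4),S.fun.round(1),"origin",o.round(4))
E
```

```text
mouth w1 [0.57063573 0.27634522 0.078     ]
[0.56404961 0.2741563  0.26376423]
row26 [184, 182, 182, 176, 153, 145, 145, 140, 142, 123, 70, 64, 78, 82, 83, 85, 85, 87, 87, 88, 90, 90, 89, 88, 87, 80, 78, 78, 76, 75, 76, 72, 71, 69, 67, 65, 68, 75, 78, 77, 76, 100, 186, 223, 225, 225]
col245 [82, 80, 83, 84, 86, 87, 86, 85, 87, 86, 88, 88, 88, 89, 91, 92, 93, 93, 93, 95, 94, 94, 91, 87, 101, 140, 146, 147, 149, 180, 209, 209, 207, 207, 208]
[0.0028 0.001  0.005 ] [ 1.   0.2  0.8 -1.7  2.6 -0. ] origin [0.5678 0.2802 0.1745]
[ 0.0087  0.001  -0.0001  0.074 ] [-0.2  0.1  1.5 -1.3  0.4 -0. ] origin [0.5716 0.2848 0.1694]
```

```bash
python3 - <<'E'
from h import *
from scipy.optimize import least_squares
m=robot.camera_model("wrist")
T=np.eye(4);T[:3,:3]=R.from_rotvec([-.504,2.306,.216]).as_matrix();T[:3,3]=[.5076,-.0363,.2767]
W=np.linalg.inv(T@np.array(m["hand_eye"])); C=np.linalg.inv(W)[:3,3]; f=K(m)[0]
def sil(p,rad):  # silhouette edges of vertical cylinder at axis point p
    d=p[:2]-C[:2]; L=np.hypot(*d); a=np.arcsin(rad/L); t=np.sqrt(L*L-rad*rad); th=np.arctan2(d[1],d[0]); o=[]
    for s in (1,-1):
        e=C[:2]+t*np.array([np.cos(th+s*a),np.sin(th+s*a)]); o.append(proj("wrist",np.r_[e,p[2]],W)[0])
    return np.sort(o)
for x in (.574,.578,.582,.586,.590,.594):
    y=.001+(x-.582)*.3
    print(x,[ (np.ptp(sil(np.array([x,y,.103+z]),r))).round(1) for z,r in ((.041,.02),(.07,.0175),(.157,.019))], [proj("wrist",(x-.018*r/.02,y-.008*r/.02,.103+z),W)[1].round(1) for z,r in ((-.026,.003),(0,.008),(.036,.02),(.045,.02),(.144,.019),(.17,.019))])
w=cv2.imread("pics/w4.png")[...,::-1].astype(int)
print("meas widths ring 44 grip 41 cap 53")
for y in list(range(88,114,2))+list(range(132,160,2))+list(range(256,308,2)): print(y,w[y,247:250].mean(0).round().astype(int).tolist(),end=" ")
E
```

```text
0.574 [np.float64(46.6), np.float64(42.9), np.float64(55.3)] [np.float64(79.8), np.float64(96.6), np.float64(119.3), np.float64(128.2), np.float64(250.0), np.float64(291.2)]
0.578 [np.float64(45.9), np.float64(42.3), np.float64(54.3)] [np.float64(83.1), np.float64(99.9), np.float64(122.7), np.float64(131.5), np.float64(251.7), np.float64(292.3)]
0.582 [np.float64(45.3), np.float64(41.6), np.float64(53.4)] [np.float64(86.4), np.float64(103.1), np.float64(125.9), np.float64(134.6), np.float64(253.4), np.float64(293.3)]
0.586 [np.float64(44.7), np.float64(41.1), np.float64(52.5)] [np.float64(89.6), np.float64(106.3), np.float64(129.1), np.float64(137.7), np.float64(255.1), np.float64(294.3)]
0.59 [np.float64(44.1), np.float64(40.5), np.float64(51.6)] [np.float64(92.7), np.float64(109.4), np.float64(132.1), np.float64(140.7), np.float64(256.6), np.float64(295.2)]
0.594 [np.float64(43.5), np.float64(39.9), np.float64(50.8)] [np.float64(95.7), np.float64(112.4), np.float64(135.1), np.float64(143.6), np.float64(258.2), np.float64(296.2)]
meas widths ring 44 grip 41 cap 53
88 [65, 66, 64] 90
[... 224 characters left out ...]
, 88] 134 [121, 66, 38] 136 [122, 60, 25] 138 [124, 61, 25] 140 [134, 65, 27] 142 [139, 68, 29] 144 [59, 34, 20] 146 [19, 18, 17] 148 [18, 17, 17] 150 [18, 18, 16] 152 [19, 18, 17] 154 [20, 19, 18] 156 [20, 19, 18] 158 [19, 18, 17] 256 [17, 17, 16] 258 [33, 22, 18] 260 [97, 48, 21] 262 [118, 57, 23] 264 [121, 59, 24] 266 [122, 59, 24] 268 [122, 59, 24] 270 [122, 59, 23] 272 [123, 60, 24] 274 [124, 61, 25] 276 [123, 60, 24] 278 [124, 61, 26] 280 [124, 62, 26] 282 [125, 62, 27] 284 [125, 62, 25] 286 [125, 61, 25] 288 [125, 61, 25] 290 [126, 61, 25] 292 [126, 61, 25] 294 [130, 64, 27] 296 [148, 74, 32] 298 [157, 77, 33] 300 [147, 72, 31] 302 [122, 64, 34] 304 [144, 122, 105] 306 [157, 151, 138]
```

```bash
cat > fit.py <<'E'
from h import *
from scipy.optimize import least_squares
m=robot.camera_model("wrist")
def setup(pos,rv):
    T=np.eye(4);T[:3,:3]=R.from_rotvec(rv).as_matrix();T[:3,3]=pos
    W=np.linalg.inv(T@np.array(m["hand_eye"])); return T,W,np.linalg.inv(W)[:3,3]
def fit(T,W,C,feat,widths,mid,fix=()):
    z=T[:3,2]; h=np.array([z[0],z[1],0]);h/=np.linalg.norm(h); s=np.cross([0,0,1],h); gp=T[:3,3]+.006*z
    def f(v):
        u=np.zeros(4); k=0
        for i in range(4):
            if i in fix: u[i]=fix[i]
            else: u[i]=v[k];k+=1
        a=np.array([0,0,1])+u[3]*h; g=gp+u[0]*h+u[1]*s+np.array([0,0,u[2]])  # u = offset at the grip point
        r=[proj("wrist",g+a*(zz-.09)-rad*h,W)[1]-row for zz,rad,row in feat]
        for zz,rad,wd in widths:
            p=g+a*(zz-.09); d=np.linalg.norm(np.cross(p-C,s)) ; d=np.hypot(*(p-C)[:2]); e=rad*np.sqrt(1-(rad/d)**2); c=p-h*rad*rad/d
            r.append(np.ptp([proj("wrist",c+q*e*s,W)[0] for q in(1,-1)])-wd)
        r.append(proj("wrist",g+a*(.043-.09),W)[0]-mid); return np.array(r)
    S=least_squares(f,np.zeros(4-len(fix))); return S.x.round(4),S.fun.round(1)
E
python3 - <<'E'
from fit import *
A=setup([.5076,-.0363,.2767],[-.504,2.306,.216])
fa=[(.036,.02,132.5),(.045,.02,143.7),(.144,.019,259)],[(.041,.02,44),(.07,.0175,41),(.157,.019,53)],252.7
s=robot.state(); B=setup(s["ee_pos"],s["ee_rot"])
fb=[(-.026,.003,93),(0,.008,120.8),(.036,.02,161.5),(.045,.02,180)],[(.041,.02,69)],251.2
for nm,X,F in(("w4",A,fa),("w6",B,fb)):
  for fix in ({3:0},{}): print(nm,fix,*fit(*X,*F,fix=fix))
print("w4 grip guess offset (expected h of hang):")
E
```

```text
w4 {3: 0} [ 0.0865  0.0028 -0.0772] [ 1.  -1.5  0.5  0.4 -0.3 -1.   0. ]
w4 {} [ 0.0848  0.0028 -0.0767 -0.026 ] [ 1.3 -1.4  0.1  0.5 -0.1 -0.2 -0. ]
w6 {3: 0} [0.0078 0.001  0.0012] [ 2.4  0.9  0.3 -2.8  3.  -0. ]
w6 {} [ 0.018   0.0011 -0.0017  0.0833] [-0.3  0.2  1.5 -1.4  0.2 -0. ]
w4 grip guess offset (expected h of hang):
```

```bash
python3 - <<'E'
from h import *
T=tcp(); print((T[:3,:3].T@[-.5,-7.2,0]).round(1),(T[:3,:3].T@[-.5,-7.2,-55]).round(1))
E
```

```text
[ 4.1 -4.2 -4.1] [43.  -4.3 34.8]
```

```bash
python3 -m pendant '[[4,-4.2,-4,0,0,0,0.3],[10,-4.2,2,0,0,0,0.3],[18,-4.2,10,0,0,0,0.3],[26,-4.2,18,0,0,0,0.3],[34,-4.2,26,0,0,0,0.3],[40,-4.3,32,0,0,0,0.3],[43,-4.3,35,0,0,0,0.3],[43,-4.3,35,0,0,0,0.3],[43,-4.3,35,0,0,0,0.3]]'; python3 - <<'E'
from h import *
T=tcp(); W=w2c("wrist"); w=robot.grab_frame("wrist"); cv2.imwrite("pics/w7.png",w[...,::-1])
for n in ("socket_mouth","driver"):
    for r in robot.spot_point(n,"wrist")[:2]: print(n,round(r["confidence"],2),(np.array(r["xy"])*[512,384]).round(1))
print(T[:3,3],"mouth pred",proj("wrist",(.5706,.2763,.078),W))
a=cv2.resize(w[0:200,130:390],(780,600),interpolation=cv2.INTER_CUBIC); cv2.imwrite("pics/w7c.png",a[...,::-1])
E
```

```text
t: 15.75
ee_pos: [0.564, 0.2672, 0.209]
ee_rot: [-1.013, 2.172, 0.42]
force: [0.2, -0.1, -5.0]
opening: 0.0337
gripper_force: 60.5
driver 0.91 [249.8 129.3]
[0.56404217 0.26716411 0.20901111] mouth pred [250.78128256  84.45326065]
```

View pics/w7c.png

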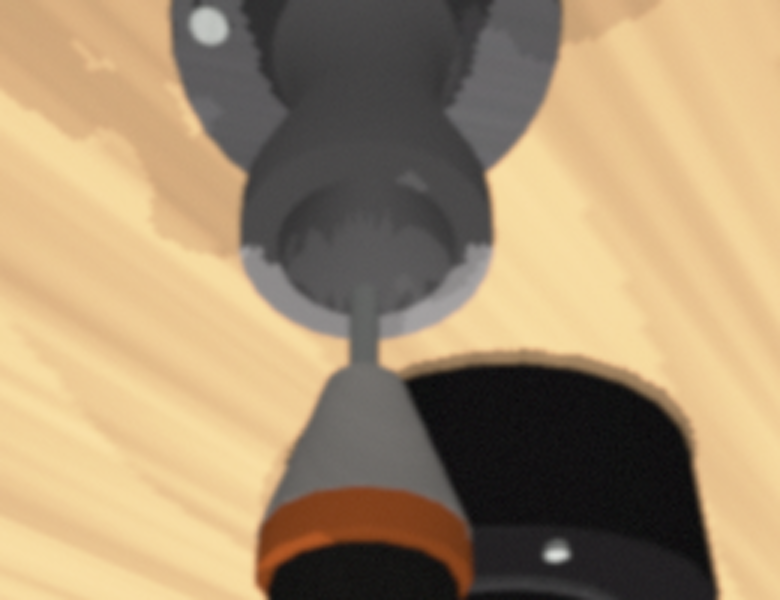

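Wrist close-up: the bit (crop x≈364, tip at y≈285) is laterally aligned with the socket mouth (inner ellipse x 280–457, y 180–318). Next I'll check the fore/aft alignment numerically.

```bash
python3 - <<'E'
from fit import *
s=robot.state(); T,W,C=setup(s["ee_pos"],s["ee_rot"])
z=T[:3,2]; h=np.array([z[0],z[1],0]);h/=np.linalg.norm(h); sd=np.cross([0,0,1],h)
th=np.linspace(0,6.28,60)
# fit the mouth centre: inner and outer circles extents (cols, rows)
obs=np.array([130+280/3,130+457/3,60.,318/3, 130+240/3,130+493/3,140/3,338/3])
def ext(c,r):
    q=np.array([proj("wrist",np.r_[c[0]+r*np.cos(t),c[1]+r*np.sin(t),.078],W) for t in th]); return [q[:,0].min(),q[:,0].max(),q[:,1].min(),q[:,1].max()]
S=least_squares(lambda c:np.array(ext(c,.02)+ext(c,.0285))-obs,[.57,.276]); print("mouth",S.x,S.fun.round(1))
g=cv2.imread("pics/w7.png").astype(int)
print([(y,g[y,250:253].mean(0).astype(int).tolist()) for y in range(88,130,3)])
B=[(-.026,.003,94.5),(0,.008,123),(.036,.02,162.5),(.045,.02,180.5)],[(.041,.02,70)],130+365/3
gp=T[:3,3]+.006*z
for fix in ({3:0},{2:.001},{0:.0075,2:.001}):
    x,r=fit(T,W,C,*B,fix=fix); print(fix,x,r)
M=np.r_[S.x,0]; 
for dh in (-.006,-.003,0,.003,.006):
    print(dh,[proj("wrist",M+dh*h+np.array([0,0,zz])-rad*h,W)[1].round(1) for zz,rad in ((.0888,.003),(.1148,.008),(.1508,.02),(.1598,.02))])
E
```

```text
mouth [0.56980961 0.27735003] [-0.6 -0.1 -0.6 -0.5 -0.1  0.8  0.6  0.8]
[(88, [90, 90, 91]), (91, [90, 89, 91]), (94, [94, 94, 95]), (97, [98, 99, 98]), (100, [97, 100, 98]), (103, [98, 100, 98]), (106, [98, 100, 99]), (109, [98, 100, 99]), (112, [98, 100, 99]), (115, [97, 99, 98]), (118, [97, 100, 98]), (121, [104, 108, 109]), (124, [109, 113, 115]), (127, [108, 112, 114])]
{3: 0} [0.0083 0.0013 0.0017] [ 1.9 -0.1  0.6 -2.   1.9 -0. ]
{2: 0.001} [0.0126 0.0013 0.0443] [ 0.2 -0.6  1.5 -0.8  1.  -0. ]
{0: 0.0075, 2: 0.001} [ 0.0013 -0.014 ] [ 2.1 -0.5 -0.6 -3.3  1.8  0. ]
-0.006 [np.float64(85.9), np.float64(112.2), np.float64(152.0), np.float64(167.7)]
-0.003 [np.float64(89.5), np.float64(115.7), np.float64(155.4), np.float64(170.9)]
0 [np.float64(93.0), np.float64(119.2), np.float64(158.8), np.float64(174.1)]
0.003 [np.float64(96.4), np.float64(122.5), np.float64(162.0), np.float64(177.1)]
0.006 [np.float64(99.7), np.float64(125.7), np.float64(165.1), np.float64(180.0)]
```

```bash
python3 -m pendant '[[4,0,2,0,0,0,0.3],[8,0,6,0,0,0,0.3],[12,0,10,0,0,0,0.3],[16,0,14,0,0,0,0.3],[20,0,18,0,0,0,0.3],[24,0,22,0,0,0,0.3],[28,0,26,0,0,0,0.3],[31,0,29,0,0,0,0.3],[34,0,32,0,0,0,0.3],[36,0,34,0,0,0,0.3],[36,0,34,0,0,0,0.3]]'; python3 -m pendant '[[2,0,2,0,0,0,0.3],[4,0,4,0,0,0,0.3],[6,0,6,0,0,0,0.3],[8,0,8,0,0,0,0.3],[8,0,8,0,0,0,0.3]]'; python3 -c "
from h import *; print(tcp()[:3,3], robot.state()['wrist_torque'])"
```

```text
t: 17.0
ee_pos: [0.5627, 0.2659, 0.1585]
ee_rot: [-1.013, 2.173, 0.42]
force: [-0.0, 0.5, -5.7]
opening: 0.0333
gripper_force: 60.5
t: 17.5
ee_pos: [0.5625, 0.2659, 0.1471]
ee_rot: [-1.013, 2.173, 0.421]
force: [-0.3, -0.2, -5.5]
opening: 0.0335
gripper_force: 60.5
[0.56251622 0.26589386 0.14706834] [-2.73073442e+00  2.25372909e+00 -1.86594718e-03]
```

```bash
python3 -m pendant '[[1.5,0,1.5,0,0,0,0.3],[3,0,3,0,0,0,0.3],[4.5,0,4.5,0,0,0,0.3],[5.5,0,5.5,0,0,0,0.3],[5.5,0,5.5,0,0,0,0.3]]' 40;  python3 -m pendant '[[0.7,0,0.7,0,0,0,0.3],[1.4,0,1.4,0,0,0,0.3],[1.4,0,1.4,0,0,0,0.3]]'; python3 -m pendant '[[0.7,0,0.7,0,0,0,0.3],[0.7,0,0.7,0,0,0,0.3]]'
```

```text
t: 18.0
ee_pos: [0.5628, 0.2661, 0.1399]
ee_rot: [-1.013, 2.172, 0.421]
force: [-0.0, 0.7, -5.4]
opening: 0.0333
gripper_force: 60.6
t: 18.3
ee_pos: [0.563, 0.2662, 0.1383]
ee_rot: [-1.013, 2.172, 0.42]
force: [0.2, 0.7, -5.6]
opening: 0.0331
gripper_force: 60.7
t: 18.5
ee_pos: [0.5631, 0.2663, 0.1374]
ee_rot: [-1.013, 2.171, 0.42]
force: [1.1, 2.3, -5.1]
opening: 0.0335
gripper_force: 60.8
```

```bash
python3 -m pendant '[[0,0,1,0,0,0,0.3],[0,0,1,0,0,0,0.3],[0,0,1,0,0,0,0.3]]'; python3 -m pendant '[[0.2,0,0.8,0,0,0,0.3],[0.2,0,0.8,0,0,0,0.3],[0.2,0,0.8,0,0,0,0.3]]'
```

```text
t: 18.8
ee_pos: [0.5633, 0.2667, 0.1364]
ee_rot: [-1.013, 2.172, 0.42]
force: [0.5, 2.0, -4.2]
opening: 0.0334
gripper_force: 60.8
t: 19.1
ee_pos: [0.5634, 0.267, 0.1356]
ee_rot: [-1.013, 2.172, 0.421]
force: [0.7, 2.4, -4.2]
opening: 0.0331
gripper_force: 60.7
```

```bash
python3 -m pendant '[[0.2,0,0.8,0,0,0,0.3],[0.2,0,0.8,0,0,0,0.3],[0.2,0,0.8,0,0,0,0.3]]'; python3 -m pendant '[[0.4,0,0.6,0,0,0,0.3],[0.4,0,0.6,0,0,0,0.3],[0.4,0,0.6,0,0,0,0.3]]'
```

```text
t: 19.4
ee_pos: [0.5636, 0.2673, 0.1349]
ee_rot: [-1.013, 2.172, 0.421]
force: [-1.0, 2.1, -2.8]
opening: 0.0332
gripper_force: 60.6
t: 19.7
ee_pos: [0.5639, 0.2676, 0.1347]
ee_rot: [-1.013, 2.172, 0.421]
force: [-4.0, 1.5, 2.1]
opening: 0.0331
gripper_force: 61.0
```

```bash
python3 -m pendant '[[0,0,0,0,0,0,0.35],[0,0,0,0,0,0,0.38],[0,0,0,0,0,0,0.4]]' 20; python3 -m pendant '[[0,0,0,0,0,0,0.42],[0,0,0,0,0,0,0.44],[0,0,0,0,0,0,0.47],[0,0,0,0,0,0,0.5],[0,0,0,0,0,0,0.55],[0,0,0,0,0,0,0.6],[0,0,0,0,0,0,0.6],[0,0,0,0,0,0,0.6]]'; python3 - <<'E'
from h import *
T=tcp(); W=w2c("wrist"); w=robot.grab_frame("wrist"); cv2.imwrite("pics/w8.png",w[...,::-1])
g=cv2.imread("pics/w8.png")[...,::-1].astype(int)
M=np.array([.5698,.2774,0]); z=T[:3,2]; h=np.array([z[0],z[1],0]);h/=np.linalg.norm(h)
print("pred home rows",[proj("wrist",M+[0,0,.042+zz]-rad*h,W).round(1).tolist() for zz,rad in ((.036,.02),(.045,.02),(.144,.0175))])
for y in range(90,215,3): print(y,g[y,249:254].mean(0).astype(int).tolist(),end=" ")
E
```

```text
t: 20.0
ee_pos: [0.564, 0.2675, 0.1346]
ee_rot: [-1.013, 2.172, 0.421]
force: [-2.7, 2.6, 2.4]
opening: 0.0342
gripper_force: 23.5
t: 20.8
ee_pos: [0.5639, 0.2673, 0.1342]
ee_rot: [-1.013, 2.172, 0.42]
force: [1.0, -0.3, -0.3]
opening: 0.0515
gripper_force: 0.0
pred home rows [[253.0, 162.7], [253.1, 178.2], [254.4, 426.5]]
90 [71, 69, 70] 93 [70, 69, 70] 96 [70, 68, 68] 99 [69, 67, 68] 102 [68, 66, 67] 105 [68, 67, 67] 108 [68, 67, 67] 111 [68, 66, 66] 114 [68, 67, 67] 117 [69, 67, 67] 120 [68, 67, 67] 123 [68, 67, 67] 126 [68, 67, 67] 129 [68, 67, 67] 132 [68, 67, 67] 135 [68, 67, 67] 138 [68, 67, 68] 141 [69, 68, 68] 144 [70, 69, 69] 147 [70, 69, 69] 150 [70, 69, 69] 153 [74, 73, 73] 156 [73, 72, 72] 159 [74, 73, 73] 162 [96, 75, 69] 165 [127, 62, 27] 168 [127, 62, 26] 171 [128, 63, 26] 174 [128, 64, 26] 177 [137, 69, 28] 180 [115, 58, 25] 183 [22, 19, 18] 186 [19, 19, 18] 189 [20, 18, 17] 192 [21, 20, 20] 195 [20, 20, 19] 198 [21, 20, 19] 201 [20, 20, 19] 204 [21, 20, 20] 207 [21, 21, 20] 210 [20, 19, 18] 213 [19, 19, 18]
```

```bash
python3 -m pendant '[[0,0,0,0,0,0,0.8],[0,0,0,0,0,0,0.8],[0,0,-5,0,0,0,0.8],[0,0,-15,0,0,0,0.8],[0,0,-30,0,0,0,0.8],[0,0,-45,0,0,0,0.8],[0,0,-65,0,0,0,0.8],[0,0,-85,0,0,0,0.8],[0,0,-105,0,0,0,0.8],[0,0,-125,0,0,0,0.8],[0,0,-140,0,0,0,0.8],[0,0,-150,0,0,0,0.8],[0,0,-150,0,0,0,0.8],[0,0,-150,0,0,0,0.8]]'; python3 - <<'E'
from h import *
T=tcp(); W=w2c("wrist"); w=robot.grab_frame("wrist"); s=robot.grab_frame("scene"); t=robot.grab_frame("top")
M=np.array([.5698,.2774,0]); print([proj("wrist",M+[0,0,z],W).round(1).tolist() for z in (0,.078,.087,.186,.212,.264)])
r=robot.cut_out("driver","wrist")
if r:
    m=r[0]["region"]; ys,xs=np.nonzero(m); print([(y,*np.nonzero(m[y])[0][[0,-1]]) for y in range(ys.min(),ys.max(),10)])
a=cv2.resize(s[130:270,250:390],(400,400),interpolation=cv2.INTER_CUBIC); b=cv2.resize(w,(400,300)); c=cv2.resize(t[100:260,120:333],(400,300)); L=np.vstack([b,c]); a=np.vstack([a,np.zeros((200,400,3),np.uint8)])
cv2.imwrite("pics/m9.png",np.hstack([L,a])[...,::-1])
E
```

```text
t: 22.25
ee_pos: [0.4957, 0.186, 0.24]
ee_rot: [-1.013, 2.173, 0.421]
force: [-0.0, -0.6, -0.7]
opening: 0.0685
gripper_force: 0.0
[[251.3, 86.8], [251.5, 142.3], [251.5, 149.5], [251.8, 243.6], [251.9, 273.8], [252.2, 343.5]]
[(130, np.int64(247), np.int64(255)), (140, np.int64(233), np.int64(269)), (150, np.int64(233), np.int64(269)), (160, np.int64(234), np.int64(267)), (170, np.int64(233), np.int64(268)), (180, np.int64(233), np.int64(268)), (190, np.int64(233), np.int64(269)), (200, np.int64(233), np.int64(269)), (210, np.int64(233), np.int64(269)), (220, np.int64(232), np.int64(269)), (230, np.int64(233), np.int64(270)), (240, np.int64(232), np.int64(270)), (250, np.int64(228), np.int64(272)), (260, np.int64(228), np.int64(272)), (270, np.int64(228), np.int64(271)), (280, np.int64(232), np.int64(267)), (290, np.int64(232), np.int64(266)), (300, np.int64(232), np.int64(266)), (310, np.int64(232), np.int64(267)), (320, np.int64(231), np.int64(268)), (330, np.int64(235), np.int64(265)), (340, np.int64(237), np.int64(262))]
```

View pics/m9.png

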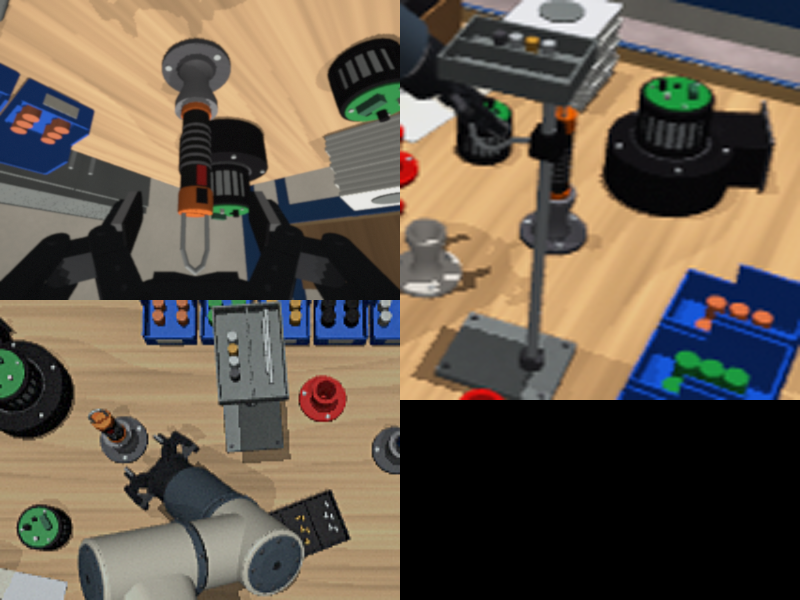

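The driver stands upright in the grey holder, with its orange ring right at the rim and its cap and bail where they should be when home. The gripper is clear and the other things look undisturbed.

```bash
python3 -c "
from cell import robot
print(robot.finish_job())"
```

```text
the job is handed in; nothing more can be done
None
```

The driver is off the hook and stands nose-down and upright by itself in the empty grey cone holder; I handed the job in after about 22 s of robot time, with the gripper clear and the verdict not shown to me.

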